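# Clip down the lid of a food container

## Task

The lid is on the food container but its four clip flaps are still sticking out. Fold all four flaps fully down against the sides of the container so that the lid is closed all round. Leave the container standing about where it is and do not disturb the mug, the jar or the spoon.

Things in the scene. Friction and masses are not known exactly. Their poses are not given: they have to be found in the camera images.
- container: Lidded food container, loose on the counter: white ceramic box 150 mm long (own x), 110 wide (own y), 100 high, full (about 2 kg). A flat grey plastic lid is seated on it: rim 158 x 118 mm, top 112 mm above the counter (middle panel 2 mm higher). A grey clip flap is hinged at the middle of each side of the lid rim, its hinge axis level, 108 mm up. Origin: centre of the underside; z up.
- clip_front (a joint): Clip flap on the container's own -x side: 70 mm wide, 5 thick, 50 long from hinge axis to free edge; hinge axis along that side, 82 mm from the container's centre. 0 = hanging straight down flat against the side (stop); 1.57 = level, straight out; 2.1 = above level (stop). Starts at 1.3 to 1.95. Stiff hinge (friction 0.08 N m, 2 N at the edge), no spring: stays where left.
- clip_back (a joint): Clip flap on the container's own +x side: 70 mm wide, 5 thick, 50 long from hinge axis to free edge; hinge axis along that side, 82 mm from the container's centre. 0 = hanging straight down flat against the side (stop); 1.57 = level, straight out; 2.1 = above level (stop). Starts at 1.3 to 1.95. Stiff hinge (friction 0.08 N m, 2 N at the edge), no spring: stays where left.
- clip_left (a joint): Clip flap on the container's own +y side: 90 mm wide, 5 thick, 50 long from hinge axis to free edge; hinge axis along that side, 62 mm from the container's centre. 0 = hanging straight down flat against the side (stop); 1.57 = level, straight out; 2.1 = above level (stop). Starts at 1.3 to 1.95. Stiff hinge (friction 0.08 N m, 2 N at the edge), no spring: stays where left.
- clip_right (a joint): Clip flap on the container's own -y side: 90 mm wide, 5 thick, 50 long from hinge axis to free edge; hinge axis along that side, 62 mm from the container's centre. 0 = hanging straight down flat against the side (stop); 1.57 = level, straight out; 2.1 = above level (stop). Starts at 1.3 to 1.95. Stiff hinge (friction 0.08 N m, 2 N at the edge), no spring: stays where left.
- front_edge (a point): Middle of the free edge of that front flap, 46 mm from its hinge axis, on the centre of an 8 mm thick bead. Its z axis points from the free edge to the hinge.
- back_edge (a point): Middle of the free edge of that back flap, 46 mm from its hinge axis, on the centre of an 8 mm thick bead. Its z axis points from the free edge to the hinge.
- left_edge (a point): Middle of the free edge of that left flap, 46 mm from its hinge axis, on the centre of an 8 mm thick bead. Its z axis points from the free edge to the hinge.
- right_edge (a point): Middle of the free edge of that right flap, 46 mm from its hinge axis, on the centre of an 8 mm thick bead. Its z axis points from the free edge to the hinge.
- mug: Bystander: blue mug, 80 mm across, 90 mm high, standing about 0.25 m from the container's centre on its left (+y). Origin: centre of the underside.
- jar: Bystander: amber glass jar with a steel cap, 76 mm across, 100 mm high, standing about 0.25 m from the container's centre on its right (-y). Origin: centre of the underside.
- spoon: Bystander: wooden spoon, 200 mm long, lying on the counter about 0.2 m from the container, off its far right (+x, -y) corner. Origin: centre of the underside; own x along its length.
There are look-alikes about, which are no part of the job. There is more than one size of the container; the one meant has the size given above.

How it is judged:
At the end, for the whole second after the job is handed in: All four flaps are within 0.15 rad (about 9 degrees) of hanging straight down against the container's sides, and the container stands upright (within 0.05 rad) and at rest (under 20 mm/s) (value of joint each of clip_front, clip_back, clip_left, clip_right below 0.15 rad and angle between container's own z axis and vertical below 0.05 rad and linear speed of container below 0.02 m/s); the robot touches nothing.
It fails at once if the container is shoved more than 50 mm from where it stood (distance of container from where it was at the start of the episode above 0.05 m).
It fails at once if the container is tipped by more than 0.25 rad (angle between container's own z axis and vertical above 0.25 rad).
It fails at once if the mug is moved by more than 30 mm (distance of mug from where it was at the start of the episode above 0.03 m).
It fails at once if the jar is moved by more than 30 mm (distance of jar from where it was at the start of the episode above 0.03 m).
It fails at once if the spoon is moved by more than 30 mm (distance of spoon from where it was at the start of the episode above 0.03 m).
It also fails if it takes over 51 s, if anything falls off the work surface, if the arm or the gripper's body presses on something with over 40 N, if the wrist force passes 120 N, or if a joint passes its speed limit or range.

## Robot

A 7-joint arm with a two-finger parallel gripper is mounted at the origin on the work surface. World frame = base frame: x ahead of the robot, y to its left, z up, the work surface at z = 0. Lengths are in m, angles in rad, forces in N, time in s.
With the tool pointing down it reaches from about 0.35 to 0.9 m from the base axis. Payload 8.1 kg.
Tool frame: the origin (TCP) lies at the very end of the fingers, on their centre line; the grasp point (between the pads) lies 19 mm behind it; z points along the fingers, y is the line along which they close (so a half turn about z gives the same grasp; the last joint's range is limited). The gripper opens to 85 mm and grips with 20 to 120 N. Pads are 22 mm wide; open, the fingers measure 114 mm over their backs; the gripper's body (76 mm by 85 mm) begins 54 mm behind the grasp point. The pads swing forward as they close: fully open they stand 13 mm farther back than shut.
Start: joints at [-1.304, 0.434, 0.025, 1.573, -0.012, 1.134, -0.075], TCP at [0.226, 0.583, 0.231] pointing down, gripper open.
Joint ranges: [-2.62, 2.62], [-0.44, 2.09], [-1.27, 1.32], [0.08, 2.57], [-1.32, 4.46], [0.12, 2], [-2.74, 2.74]. Speed limits (rad/s): [2.22, 2.22, 3.01, 3.01, 3.14, 3.14, 3.14].

## Interface

Orientations are given as a rotation vector (axis times angle).
In Python, from bench import sensors, imaging, r gives the robot as it stands.
- The arm moves only by the shell command python3 -m creep 'ROWS' [OPENING] [FORCE]. ROWS is JSON, a list of rows, each an object of numbers: "tx", "ty", "tz": the shift along the tool's x, y, z in cm; "rx", "ry", "rz": the turn, a rotation vector about the tool's x, y, z in rad. A call has 1 to 10 rows; each row is the pose to reach, as a shift and turn from the pose commanded when the call began, along the tool's axes at that moment; what a row does not reach only later rows make up. A row lasts 1/12 s, in which the tool goes at most 41.7 mm and 7.16 degrees, less where a joint would pass 70% of its speed; a pose out of reach is approached as far as the arm can. A call with a gripper value outside its range is refused whole. OPENING is the finger opening in cm, from 0 to 8.54, set as the call begins (- or left out, the last holds). The fingers move at their own pace and stop on an object; FORCE is the grip in N (left out, the last holds). Time passes only in rows, so rows that repeat a pose let the fingers close. It gives the time, the measured TCP pose, the force, the opening and the grip force at its end, in the units of the state.
- sensors.get_state(): the state, without advancing time (a new reading comes with each control period).
- imaging.capture(name): name is "scene" or "top" or "wrist"; returns the picture (420x560x3 uint8, red, green, blue); there is no depth.
- imaging.get_calibration(name): a dict with "vertical_fov" (degrees; the focal length in pixels is half the picture's height over the tangent of half this angle, whatever the lens; pixels are square), "cx", "cy" (the principal point, pixels), "dist" ([k1, k2, p1, p2, k3] as OpenCV has them; the pictures are not rectified), "R" (3x3) and "t" (3): a world point X has camera coordinates R X + t. Camera axes: x right, y down, z forward; pixel columns grow to the right and rows downward; lengths in m; the calibration is good to about 2 mm. A picture is of the moment at which its call begins: read the wrist's pose just before it. get_calibration takes no time and is no camera call; for the wrist camera it gives the pose at the moment of the call.
- r.sign_off(): hands the job in; it is judged then, once.
The state is a dict: "time_s": time; "q": joint angles; "joint_velocities": joint speeds; "effort": joint torques, N m; "tool_pos": TCP position; "orientation": TCP orientation; "ft_force": force on the tool from outside, world axes, zero at the start; "torque": the same for the moment, N m; "opening": opening from 0.0 (shut) to 1.0 (fully open); "grasp_force": force on a finger pad.
Only numpy, scipy, OpenCV 4.12 (cv2) and the standard library are available. Lean on these libraries where they do the work, as an engineer would, in place of code of your own. Each camera call takes 0.05 s, during which the arm holds its last target. There are 200 camera calls.

## Working session

There is one attempt and no reset: what is moved stays moved. The work goes in short steps, Python scripts to look and compute and a shell command to move; the robot and the scene stay as the last step left them, time stands still between calls to the robot, and variables do not carry over. Pictures are saved under pics/ and viewed, at most 10 in all, crops included, and the job is handed in when it is done.

```bash
mkdir -p pics
cat > h.py <<'E'
import numpy as np,cv2
from bench import sensors,imaging,r
from scipy.spatial.transform import Rotation as R
def K(c):
    f=210/np.tan(np.radians(c["vertical_fov"])/2); return np.array([[f,0,c["cx"]],[0,f,c["cy"]],[0,0,1.]])
def ray(c,uv):
    p=cv2.undistortPoints(np.array(uv,float).reshape(-1,1,2),K(c),np.array(c["dist"]))[:,0]
    Rm=np.array(c["R"]); d=np.c_[p,np.ones(len(p))]@Rm; return -Rm.T@np.array(c["t"]),d
def onz(c,uv,z):
    o,d=ray(c,uv); return o+d*((z-o[2])/d[:,2])[:,None]
def proj(c,X):
    Rm=np.array(c["R"]); return cv2.projectPoints(np.array(X,float).reshape(-1,1,3),cv2.Rodrigues(Rm)[0],np.array(c["t"]),K(c),np.array(c["dist"]))[0][:,0]
E
python3 - <<'E'
from h import *
s=sensors.get_state();print(s["time_s"],s["tool_pos"],s["orientation"],s["opening"])
for n in("top","scene"):
    im=imaging.capture(n);cv2.imwrite(f"pics/{n}0.png",im[:,:,::-1]);c=imaging.get_calibration(n);o,d=ray(c,[[280,210]]);print(n,o,d,K(c)[0,0])
E
```

```text
0.0 [0.22574432 0.58224085 0.23052701] [-5.77630577e-01 -3.08786583e+00  2.52172138e-03] 0.9991323713810484
top [0.39405377 0.04445104 0.92642276] [[ 0.21130458  0.01591309 -0.97734543]] 444.9815443743475
scene [ 1.17189077 -0.00894314  0.73642935] [[-0.70232536  0.03144153 -0.71125175]] 440.7465469006941
```

View pics/top0.png

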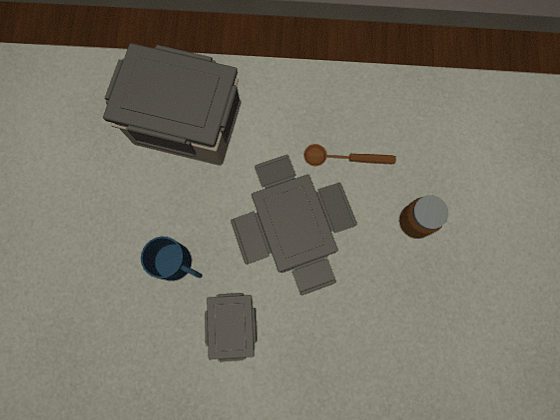

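View pics/scene0.png

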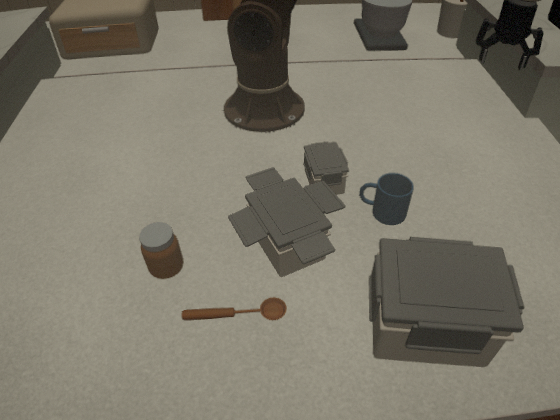

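The top view shows the 150x110 container in the middle, lid corners at about (252,193), (310,176), (338,250) and (284,271). Its flaps stick out around (275,170), (314,276), (250,237) and (338,207). The mug is at (165,258), the jar at (425,215) and the spoon at (350,157). Both look-alikes, the big box at upper left and the small one at lower left, have their flaps down.

Run:
```python
from h import *
for n,b in(("top",(225,145,365,300)),("scene",(222,160,352,280))):
    im=cv2.imread(f"pics/{n}0.png");c=imaging.get_calibration(n)
    x0,y0,x1,y1=b;g=cv2.cvtColor(im,cv2.COLOR_BGR2GRAY)[y0:y1,x0:x1]
    t,m=cv2.threshold(g,0,255,cv2.THRESH_BINARY_INV|cv2.THRESH_OTSU)
    print(n,t)
    cs=cv2.findContours(m,cv2.RETR_EXTERNAL,cv2.CHAIN_APPROX_NONE)[0]
    for k in cs:
        if cv2.contourArea(k)>500: print((cv2.approxPolyDP(k,3,True)[:,0]+[x0,y0]).tolist())
    lab=cv2.resize(im[y0:y1,x0:x1],None,fx=4,fy=4,interpolation=cv2.INTER_CUBIC)
    lab=cv2.convertScaleAbs(lab,alpha=1.8)
    cv2.imwrite(f"pics/{n}c.png",lab)
c=imaging.get_calibration("top")
L=onz(c,[[252,193],[310,176],[338,250],[284,271]],.112)
print(L.round(4),[np.linalg.norm(L[i]-L[i-1]).round(4) for i in range(4)])
```

```text
top 111.0
[[255, 165], [265, 187], [251, 194], [257, 212], [231, 219], [244, 262], [261, 259], [270, 252], [279, 272], [293, 270], [302, 295], [335, 282], [326, 258], [337, 251], [330, 232], [352, 227], [356, 221], [339, 182], [316, 192], [308, 174], [293, 177], [288, 155]]
[[304, 151], [304, 158], [311, 165], [321, 164], [326, 157], [364, 162], [364, 154], [327, 155], [320, 145], [309, 145]]
scene 114.0
[[346, 160], [304, 160], [309, 184], [303, 188], [294, 178], [283, 181], [273, 167], [245, 177], [254, 190], [245, 195], [249, 205], [228, 218], [245, 246], [257, 241], [280, 276], [322, 260], [334, 251], [327, 237], [330, 234], [325, 234], [331, 223], [324, 214], [345, 206], [336, 195], [344, 192]]
[[ 0.5996  0.1125  0.112 ]
 [ 0.6399  0.0049  0.112 ]
 [ 0.5017 -0.0536  0.112 ]
 [ 0.4572  0.0432  0.112 ]] [np.float64(0.1583), np.float64(0.1149), np.float64(0.15), np.float64(0.1065)]
```

View pics/topc.png

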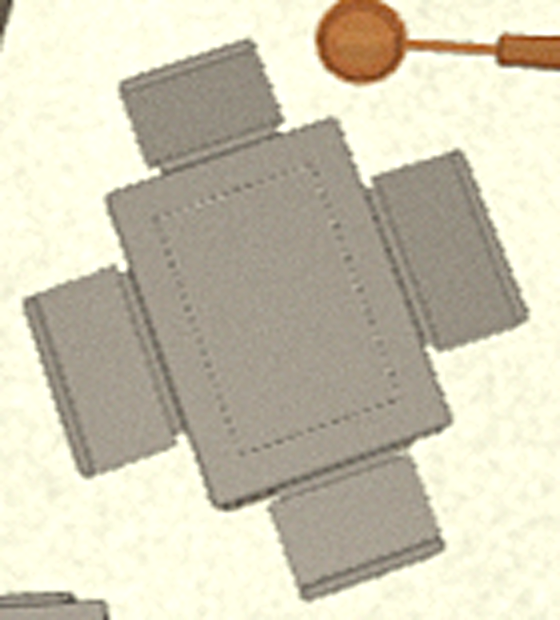

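View pics/scenec.png

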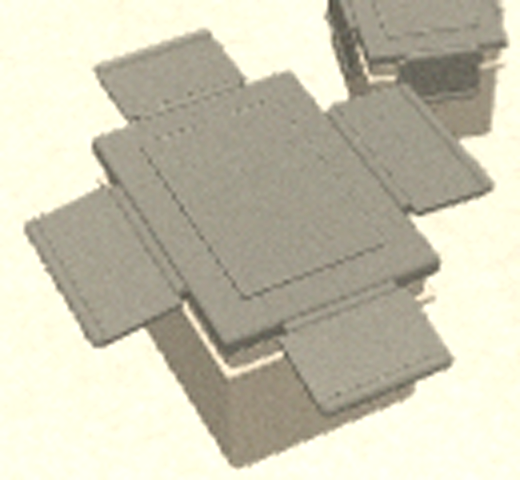

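```bash
cat >> h.py <<'E'
def tri(a,u,b,v):
    A=[];B=[]
    for c,p in((a,u),(b,v)):
        o,d=ray(c,[p]);d=d[0]/np.linalg.norm(d[0]);M=np.eye(3)-np.outer(d,d);A.append(M);B.append(M@o)
    X=np.linalg.lstsq(np.vstack(A),np.hstack(B),rcond=None)[0]
    return X,np.linalg.norm(np.hstack(B)-np.vstack(A)@X)
E
python3 - <<'E'
from h import *
a=imaging.get_calibration("top");b=imaging.get_calibration("scene")
T=lambda p:np.array([225,145])+np.array(p)/4
S=lambda p:np.array([222,160])+np.array(p)/4
L=onz(a,[T(p) for p in((107,195),(333,118),(452,425),(217,498))],.112)
S2=onz(b,[S(p) for p in((440,265),(230,345),(95,140),(290,72))],.112)
for P in(L,S2):
    n=[np.linalg.norm(P[i]-P[i-1]).round(4) for i in range(4)]
    print(P.mean(0).round(4),n)
e=(L[0]-L[3]+L[1]-L[2]);yaw=np.arctan2(e[1],e[0]);f=(S2[0]-S2[3]+S2[1]-S2[2]);print("yaw",yaw,np.arctan2(f[1],f[0]))
c=(L.mean(0)+S2.mean(0))/2;ex=np.array([np.cos(yaw),np.sin(yaw),0]);ey=np.array([-ex[1],ex[0],0])
F={"back":(((120,85),(252,42)),((325,412),(452,360)),ex,.082),"front":(((443,548),(308,598)),((95,68),(210,30)),-ex,.082),
"left":(((25,300),(88,475)),((405,85),(493,188)),ey,.062),"right":(((460,150),(527,320)),((25,228),(98,345)),-ey,.062)}
for k,(t,s,n,h) in F.items():
    X,er=tri(a,T(np.mean(t,0)),b,S(np.mean(s,0)))
    out=(X-c)@n-h
    print(k,X.round(4),"err",er.round(4),"out",out.round(4),"up",(X[2]-.108).round(4),"ang",np.arctan2(out,-(X[2]-.108)).round(2),"len",np.hypot(out,X[2]-.108).round(4))
s=sensors.get_state();M=R.from_rotvec(s["orientation"]).as_matrix();print(M.round(3),np.arctan2(M[1,0],M[0,0]))
E
```

```text
[0.5499 0.0299 0.112 ] [np.float64(0.1515), np.float64(0.1136), np.float64(0.1561), np.float64(0.113)]
[0.5559 0.0335 0.112 ] [np.float64(0.1574), np.float64(0.1119), np.float64(0.1553), np.float64(0.114)]
yaw 0.411287499660238 0.3980586434141941
back [0.6693 0.0821 0.1003] err 0.0021 out 0.0449 up -0.0077 ang 1.4 len 0.0455
front [ 0.4305 -0.0198  0.1072] err 0.0032 out 0.0508 up -0.0008 ang 1.55 len 0.0508
left [0.5071 0.1328 0.1015] err 0.0038 out 0.049 up -0.0065 ang 1.44 len 0.0494
right [ 0.5937 -0.0695  0.0979] err 0.0033 out 0.0471 up -0.0101 ang 1.36 len 0.0481
[[-0.932  0.362 -0.   ]
 [ 0.362  0.932 -0.001]
 [-0.    -0.001 -1.   ]] 2.7716882709880655
```

```bash
cat >> h.py <<'E'
C=np.array([.553,.0317]);YAW=.405
def go(own,z,rz=True):
    "rows deltas to own-frame xy, height z, aligned tool (tool x = own y, tool y = own x)"
    s=sensors.get_state();c,q=np.cos(YAW),np.sin(YAW)
    W=np.r_[C+np.array([[c,-q],[q,c]])@np.array(own),z]
    M=R.from_rotvec(s["orientation"]).as_matrix()
    G=np.c_[[-q,c,0],[c,q,0],[0,0,-1]]
    D=M.T@(W-np.array(s["tool_pos"]));rv=R.from_matrix(M.T@G).as_rotvec()
    print("txyz",(D*100).round(2),"rxyz",rv.round(3),"t",s["time_s"],"F",np.round(s["ft_force"],1))
    p=np.array(s["tool_pos"]);o=np.array([[c,q],[-q,c]])@(p[:2]-C);print("own",o.round(4),"z",p[2].round(4))
E
python3 -c "
from h import *
go([0,.108],.18)"
```

```text
txyz [-42.86 -31.78   5.11] rxyz [-0.001  0.001  0.796] t 0.1 F [ 0.5 -0.1  0.5]
own [-0.0838  0.635 ] z 0.2306
```

```bash
python3 -m creep '[{"tx":-42.9,"ty":-31.8,"tz":2,"rz":0.796},{"tx":-42.9,"ty":-31.8,"tz":2,"rz":0.796},{"tx":-42.9,"ty":-31.8,"tz":2,"rz":0.796},{"tx":-42.9,"ty":-31.8,"tz":2,"rz":0.796},{"tx":-42.9,"ty":-31.8,"tz":2,"rz":0.796},{"tx":-42.9,"ty":-31.8,"tz":2,"rz":0.796},{"tx":-42.9,"ty":-31.8,"tz":2,"rz":0.796},{"tx":-42.9,"ty":-31.8,"tz":2,"rz":0.796},{"tx":-42.9,"ty":-31.8,"tz":2,"rz":0.796},{"tx":-42.9,"ty":-31.8,"tz":2,"rz":0.796}]' 0 20
python3 -c "
from h import *
go([0,.108],.16)"
```

```text
txyz [-42.86 -31.78   7.11] rxyz [-0.001  0.001  0.796] t 0.1 F [ 0.5 -0.1  0.5]
own [-0.0838  0.635 ] z 0.2306$[0]: bad value
```

```bash
python3 -m creep '[{"tx":-42.9,"ty":-31.8,"tz":2.0,"rx":0.0,"ry":0.0,"rz":0.796}]' 0 20; echo; python3 -m creep '[{"tx":-4.0,"ty":-3.0,"tz":0.2,"rx":0.0,"ry":0.0,"rz":0.1}]' 0 20
python3 -c "
from h import *
go([0,.108],.18)"
```

```text
time_s: 0.18
tool_pos: [0.2419, 0.553, 0.229]
orientation: [-0.751, -3.046, -0.003]
ft_force: [-0.7, -0.3, 0.1]
opening: 0.887
grasp_force: 0.0

time_s: 0.27
tool_pos: [0.2649, 0.5104, 0.2271]
orientation: [-0.923, -3.002, 0.0]
ft_force: [1.2, -1.0, 0.3]
opening: 0.751
grasp_force: 0.0
txyz [-41.64 -17.58   4.7 ] rxyz [-0.    -0.     0.569] t 0.2667 F [ 1.2 -1.   0.3]
own [-0.0762  0.5535] z 0.2271
```

```bash
python3 -m creep '[{"tx":-41.0,"ty":-17.2,"tz":3,"rx":0,"ry":0,"rz":0.54},{"tx":-41.0,"ty":-17.2,"tz":3,"rx":0,"ry":0,"rz":0.54},{"tx":-41.0,"ty":-17.2,"tz":3,"rx":0,"ry":0,"rz":0.54},{"tx":-41.0,"ty":-17.2,"tz":3,"rx":0,"ry":0,"rz":0.54},{"tx":-41.0,"ty":-17.2,"tz":3,"rx":0,"ry":0,"rz":0.54},{"tx":-41.0,"ty":-17.2,"tz":3,"rx":0,"ry":0,"rz":0.54},{"tx":-41.0,"ty":-17.2,"tz":3,"rx":0,"ry":0,"rz":0.54},{"tx":-41.0,"ty":-17.2,"tz":3,"rx":0,"ry":0,"rz":0.54},{"tx":-41.0,"ty":-17.2,"tz":3,"rx":0,"ry":0,"rz":0.54},{"tx":-41.0,"ty":-17.2,"tz":3,"rx":0,"ry":0,"rz":0.54}]' 0 20
python3 -c "
from h import *
go([0,.108],.16)"
```

```text
time_s: 1.1
tool_pos: [0.4935, 0.1598, 0.1998]
orientation: [-1.688, -2.649, 0.0]
ft_force: [0.8, 1.4, -0.1]
opening: -0.0
grasp_force: 0.0
txyz [-3.34  0.32  3.98] rxyz [-0.    -0.     0.031] t 1.1 F [ 0.8  1.4 -0.1]
own [-0.0042  0.1412] z 0.1998
```

```bash
python3 -m creep '[{"tx":-2.5,"ty":0.3,"tz":4,"rx":0,"ry":0,"rz":0.02},{"tx":-2.5,"ty":0.3,"tz":4,"rx":0,"ry":0,"rz":0.02},{"tx":-2.5,"ty":0.3,"tz":4,"rx":0,"ry":0,"rz":0.02},{"tx":-2.5,"ty":0.3,"tz":4,"rx":0,"ry":0,"rz":0.02}]'
python3 -c "
from h import *
go([0,.108],.16)"
```

```text
time_s: 1.43
tool_pos: [0.5057, 0.1408, 0.1598]
orientation: [-1.714, -2.631, 0.001]
ft_force: [0.1, 0.4, -0.3]
opening: -0.005
grasp_force: 0.0
txyz [-1.09  0.04 -0.02] rxyz [-0.001 -0.     0.011] t 1.4333 F [ 0.1  0.4 -0.3]
own [-0.0005  0.1189] z 0.1598
```

```bash
python3 -m creep '[{"tx":-1.1,"ty":0,"tz":1.5,"rx":0,"ry":0,"rz":0.01},{"tx":-1.1,"ty":0,"tz":3.5,"rx":0,"ry":0,"rz":0.01},{"tx":-1.1,"ty":0,"tz":4.5,"rx":0,"ry":0,"rz":0.01},{"tx":-1.1,"ty":0,"tz":5.3,"rx":0,"ry":0,"rz":0.01},{"tx":-1.1,"ty":0,"tz":6.1,"rx":0,"ry":0,"rz":0.01},{"tx":-1.1,"ty":0,"tz":6.9,"rx":0,"ry":0,"rz":0.01},{"tx":-1.1,"ty":0,"tz":7.7,"rx":0,"ry":0,"rz":0.01},{"tx":-1.1,"ty":0,"tz":8.5,"rx":0,"ry":0,"rz":0.01},{"tx":-1.1,"ty":0,"tz":9.3,"rx":0,"ry":0,"rz":0.01},{"tx":-1.1,"ty":0,"tz":9.8,"rx":0,"ry":0,"rz":0.01}]'
python3 -c "
from h import *
go([0,.077],.062)"
```

```text
time_s: 2.27
tool_pos: [0.5101, 0.1306, 0.0609]
orientation: [-1.727, -2.623, 0.001]
ft_force: [0.1, -0.6, 0.4]
opening: 0.0
grasp_force: 0.0
txyz [-3.08  0.04 -0.11] rxyz [-0.001 -0.001  0.001] t 2.2667 F [ 0.1 -0.6  0.4]
own [-0.0004  0.1078] z 0.0609
```

```bash
python3 -m creep '[{"tx":-0.5,"ty":0,"tz":0,"rx":0,"ry":0,"rz":0},{"tx":-1.0,"ty":0,"tz":0,"rx":0,"ry":0,"rz":0},{"tx":-1.5,"ty":0,"tz":0,"rx":0,"ry":0,"rz":0},{"tx":-2.0,"ty":0,"tz":0,"rx":0,"ry":0,"rz":0},{"tx":-2.4,"ty":0,"tz":0,"rx":0,"ry":0,"rz":0},{"tx":-2.7,"ty":0,"tz":0,"rx":0,"ry":0,"rz":0},{"tx":-2.9,"ty":0,"tz":0,"rx":0,"ry":0,"rz":0},{"tx":-3.0,"ty":0,"tz":0,"rx":0,"ry":0,"rz":0},{"tx":-3.1,"ty":0,"tz":0,"rx":0,"ry":0,"rz":0}]'
python3 -c "
from h import *
go([0,.077],.062)"
```

```text
time_s: 3.02
tool_pos: [0.5214, 0.105, 0.0621]
orientation: [-1.722, -2.622, -0.002]
ft_force: [-8.5, 16.4, 7.2]
opening: -0.003
grasp_force: 0.5
txyz [-0.29  0.01  0.01] rxyz [-0.001 -0.004  0.004] t 3.0167 F [-8.5 16.4  7.2]
own [-0.0002  0.0799] z 0.0621
```

18 N against a hinge that needs about 2 N means the left flap is at its stop. I'll back off, rise and go on to the back flap.

```bash
python3 -m creep '[{"tx":1.5,"ty":0,"tz":0,"rx":0,"ry":0,"rz":0},{"tx":3.5,"ty":0,"tz":0,"rx":0,"ry":0,"rz":0},{"tx":3.5,"ty":0,"tz":-4,"rx":0,"ry":0,"rz":0},{"tx":3.5,"ty":0,"tz":-8,"rx":0,"ry":0,"rz":0},{"tx":3.5,"ty":0,"tz":-11,"rx":0,"ry":0,"rz":0},{"tx":0,"ty":3,"tz":-11,"rx":0,"ry":0,"rz":0},{"tx":-2.5,"ty":6,"tz":-11,"rx":0,"ry":0,"rz":0},{"tx":-5,"ty":9.5,"tz":-11,"rx":0,"ry":0,"rz":0},{"tx":-7.7,"ty":13.1,"tz":-11,"rx":0,"ry":0,"rz":0},{"tx":-7.7,"ty":13.1,"tz":-11,"rx":0,"ry":0,"rz":0}]'
python3 - <<'E'
from h import *
im=imaging.capture("scene");cv2.imwrite("pics/s1.png",cv2.resize(im[120:300,180:420,::-1],None,fx=3,fy=3))
go([.1315,0],.062)
E
```

```text
time_s: 3.85
tool_pos: [0.6794, 0.0787, 0.1719]
orientation: [1.73, 2.616, -0.0]
ft_force: [-0.5, -0.2, -1.0]
opening: 0.002
grasp_force: 0.0
txyz [ 0.59 -0.2  10.95] rxyz [ 0.001  0.004 -0.003] t 3.9 F [ 0.5 -1.1  0.4]
own [ 0.1334 -0.0055] z 0.1715
```

View pics/s1.png

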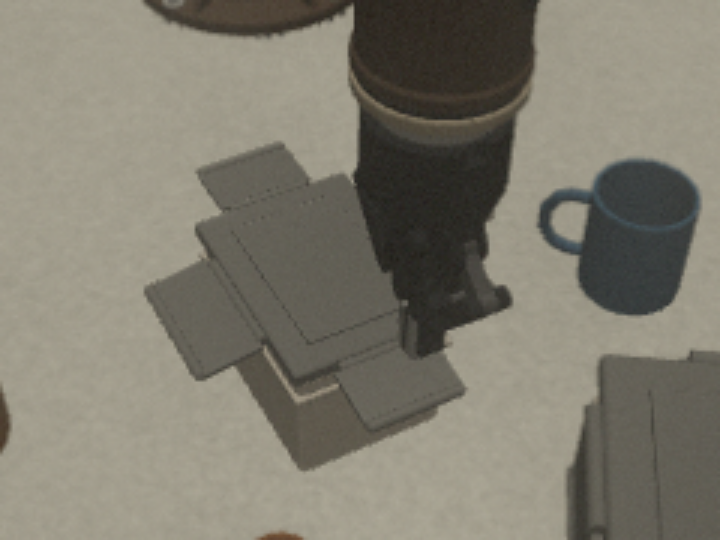

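The left flap is down (it no longer shows beyond the lid) and the container has not moved. The finger knuckles stick out along the closing axis, so I'll turn the tool 90 degrees for the back and front flaps.

```bash
python3 -m creep '[{"tx":0.6,"ty":-0.5,"tz":0,"rx":0,"ry":0,"rz":1.57},{"tx":0.6,"ty":-0.5,"tz":0,"rx":0,"ry":0,"rz":1.57},{"tx":0.6,"ty":-0.5,"tz":0,"rx":0,"ry":0,"rz":1.57},{"tx":0.6,"ty":-0.5,"tz":0,"rx":0,"ry":0,"rz":1.57},{"tx":0.6,"ty":-0.5,"tz":0,"rx":0,"ry":0,"rz":1.57},{"tx":0.6,"ty":-0.5,"tz":0,"rx":0,"ry":0,"rz":1.57},{"tx":0.6,"ty":-0.5,"tz":0,"rx":0,"ry":0,"rz":1.57},{"tx":0.6,"ty":-0.5,"tz":0,"rx":0,"ry":0,"rz":1.57},{"tx":0.6,"ty":-0.5,"tz":0,"rx":0,"ry":0,"rz":1.57},{"tx":0.6,"ty":-0.5,"tz":0,"rx":0,"ry":0,"rz":1.57}]'
python3 -m creep '[{"tx":0,"ty":0,"tz":0,"rx":0,"ry":0,"rz":0.32},{"tx":0,"ty":0,"tz":0,"rx":0,"ry":0,"rz":0.32},{"tx":0,"ty":0,"tz":0,"rx":0,"ry":0,"rz":0.32},{"tx":0,"ty":0,"tz":0,"rx":0,"ry":0,"rz":0.32},{"tx":0,"ty":0,"tz":0,"rx":0,"ry":0,"rz":0.32}]'
python3 - <<'E'
from h import *
go([.128,0],.062);print(np.round(sensors.get_state()["q"],2))
E
```

```text
time_s: 4.73
tool_pos: [0.6661, 0.0862, 0.1723]
orientation: [-2.94, -1.107, -0.0]
ft_force: [0.4, 0.0, -0.8]
opening: 0.003
grasp_force: 0.0
time_s: 5.15
tool_pos: [0.6663, 0.0863, 0.1721]
orientation: [3.076, 0.638, -0.0]
ft_force: [-0.2, -0.9, -0.1]
opening: 0.0
grasp_force: 0.0
txyz [ 0.24  0.56 11.01] rxyz [-0.     0.    -1.567] t 5.15 F [-0.2 -0.9 -0.1]
own [0.1256 0.0055] z 0.1721
[-0.68  0.66  0.79  1.56 -0.5   1.13 -0.94]
```

```bash
python3 -m creep '[{"tx":0.2,"ty":0.5,"tz":3,"rx":0,"ry":0,"rz":0},{"tx":0.2,"ty":0.5,"tz":5,"rx":0,"ry":0,"rz":0},{"tx":0.2,"ty":0.5,"tz":6,"rx":0,"ry":0,"rz":0},{"tx":0.2,"ty":0.5,"tz":7,"rx":0,"ry":0,"rz":0},{"tx":0.2,"ty":0.5,"tz":8,"rx":0,"ry":0,"rz":0},{"tx":0.2,"ty":0.5,"tz":9,"rx":0,"ry":0,"rz":0},{"tx":0.2,"ty":0.5,"tz":10,"rx":0,"ry":0,"rz":0},{"tx":0.2,"ty":0.5,"tz":11,"rx":0,"ry":0,"rz":0},{"tx":0.2,"ty":0.5,"tz":11,"rx":0,"ry":0,"rz":0}]'
python3 -m creep '[{"tx":-0.5,"ty":0,"tz":0,"rx":0,"ry":0,"rz":0},{"tx":-1.0,"ty":0,"tz":0,"rx":0,"ry":0,"rz":0},{"tx":-1.5,"ty":0,"tz":0,"rx":0,"ry":0,"rz":0},{"tx":-2.0,"ty":0,"tz":0,"rx":0,"ry":0,"rz":0},{"tx":-2.4,"ty":0,"tz":0,"rx":0,"ry":0,"rz":0},{"tx":-2.6,"ty":0,"tz":0,"rx":0,"ry":0,"rz":0},{"tx":-2.7,"ty":0,"tz":0,"rx":0,"ry":0,"rz":0}]'
python3 - <<'E'
from h import *
go([.097,0],.062)
E
```

```text
time_s: 5.9
tool_pos: [0.6703, 0.0828, 0.06]
orientation: [3.077, 0.635, -0.001]
ft_force: [2.8, 0.7, -3.0]
opening: -0.001
grasp_force: 1.4
time_s: 6.48
tool_pos: [0.6459, 0.072, 0.0624]
orientation: [-3.077, -0.635, -0.001]
ft_force: [2.2, 1.2, -0.4]
opening: -0.001
grasp_force: 0.7
txyz [-0.43  0.04  0.04] rxyz [ 0.000e+00 -1.000e-03 -1.569e+00] t 6.4833 F [ 2.2  1.2 -0.4]
own [0.1012 0.0004] z 0.0624
```

```bash
python3 -m creep '[{"tx":-0.2,"ty":0,"tz":0,"rx":0,"ry":0,"rz":0},{"tx":-0.3,"ty":0,"tz":0,"rx":0,"ry":0,"rz":0},{"tx":-0.4,"ty":0,"tz":0,"rx":0,"ry":0,"rz":0},{"tx":-0.5,"ty":0,"tz":0,"rx":0,"ry":0,"rz":0},{"tx":-0.55,"ty":0,"tz":0,"rx":0,"ry":0,"rz":0}]'
```

```text
time_s: 6.9
tool_pos: [0.6414, 0.0699, 0.0622]
orientation: [3.077, 0.635, 0.002]
ft_force: [5.7, 1.7, -1.0]
opening: -0.001
grasp_force: 0.2
```

```bash
python3 -m creep '[{"tx":-0.1,"ty":0,"tz":0,"rx":0,"ry":0,"rz":0},{"tx":-0.2,"ty":0,"tz":0,"rx":0,"ry":0,"rz":0},{"tx":-0.25,"ty":0,"tz":0,"rx":0,"ry":0,"rz":0},{"tx":-0.25,"ty":0,"tz":0,"rx":0,"ry":0,"rz":0}]'
python3 -c "
from h import *
go([.097,0],.062)"
```

```text
time_s: 7.23
tool_pos: [0.6411, 0.0698, 0.0629]
orientation: [3.076, 0.636, 0.008]
ft_force: [11.2, 3.2, -1.9]
opening: 0.001
grasp_force: 0.4
txyz [0.1  0.03 0.09] rxyz [ 0.005 -0.003 -1.568] t 7.2333 F [11.2  3.2 -1.9]
own [0.096  0.0003] z 0.0629
```

Firm at the stop. The front flap is next, in the same orientation, crossing over the lid.

```bash
python3 -m creep '[{"tx":1.5,"ty":0,"tz":0,"rx":0,"ry":0,"rz":0},{"tx":3.5,"ty":0,"tz":0,"rx":0,"ry":0,"rz":0},{"tx":3.5,"ty":0,"tz":-4,"rx":0,"ry":0,"rz":0},{"tx":3.5,"ty":0,"tz":-8,"rx":0,"ry":0,"rz":0},{"tx":3.5,"ty":0,"tz":-12,"rx":0,"ry":0,"rz":0},{"tx":0,"ty":0,"tz":-12,"rx":0,"ry":0,"rz":0},{"tx":-4,"ty":0,"tz":-12,"rx":0,"ry":0,"rz":0},{"tx":-8,"ty":0,"tz":-12,"rx":0,"ry":0,"rz":0},{"tx":-12,"ty":0,"tz":-12,"rx":0,"ry":0,"rz":0},{"tx":-16,"ty":0,"tz":-12,"rx":0,"ry":0,"rz":0}]'
python3 -m creep '[{"tx":-3,"ty":0,"tz":0,"rx":0,"ry":0,"rz":0},{"tx":-6,"ty":0,"tz":0,"rx":0,"ry":0,"rz":0},{"tx":-6.2,"ty":0,"tz":0,"rx":0,"ry":0,"rz":0},{"tx":-6.2,"ty":0,"tz":0,"rx":0,"ry":0,"rz":0}]'
python3 -c "
from h import *
go([-.128,0],.062)"
```

```text
time_s: 8.07
tool_pos: [0.4888, 0.0044, 0.1815]
orientation: [-3.076, -0.634, 0.003]
ft_force: [0.1, -0.0, 0.3]
opening: 0.0
grasp_force: 0.0
time_s: 8.4
tool_pos: [0.4326, -0.0196, 0.182]
orientation: [-3.075, -0.632, 0.001]
ft_force: [0.6, 0.6, 0.3]
opening: -0.003
grasp_force: 0.0
txyz [ 0.29  0.06 12.  ] rxyz [-0.002 -0.002 -1.57 ] t 8.4 F [0.6 0.6 0.3]
own [-0.1309  0.0003] z 0.182
```

```bash
python3 -m creep '[{"tx":0.2,"ty":0,"tz":3,"rx":0,"ry":0,"rz":0},{"tx":0.3,"ty":0,"tz":6,"rx":0,"ry":0,"rz":0},{"tx":0.3,"ty":0,"tz":7,"rx":0,"ry":0,"rz":0},{"tx":0.3,"ty":0,"tz":8,"rx":0,"ry":0,"rz":0},{"tx":0.3,"ty":0,"tz":9,"rx":0,"ry":0,"rz":0},{"tx":0.3,"ty":0,"tz":10,"rx":0,"ry":0,"rz":0},{"tx":0.3,"ty":0,"tz":11,"rx":0,"ry":0,"rz":0},{"tx":0.3,"ty":0,"tz":12,"rx":0,"ry":0,"rz":0},{"tx":0.3,"ty":0,"tz":12,"rx":0,"ry":0,"rz":0}]'
python3 -m creep '[{"tx":0.5,"ty":0,"tz":0,"rx":0,"ry":0,"rz":0},{"tx":1.0,"ty":0,"tz":0,"rx":0,"ry":0,"rz":0},{"tx":1.5,"ty":0,"tz":0,"rx":0,"ry":0,"rz":0},{"tx":2.0,"ty":0,"tz":0,"rx":0,"ry":0,"rz":0},{"tx":2.4,"ty":0,"tz":0,"rx":0,"ry":0,"rz":0},{"tx":2.7,"ty":0,"tz":0,"rx":0,"ry":0,"rz":0},{"tx":2.9,"ty":0,"tz":0,"rx":0,"ry":0,"rz":0},{"tx":3.0,"ty":0,"tz":0,"rx":0,"ry":0,"rz":0}]'
python3 -c "
from h import *
go([-.097,0],.062)"
```

```text
time_s: 9.15
tool_pos: [0.4364, -0.018, 0.0607]
orientation: [-3.077, -0.634, 0.003]
ft_force: [-0.6, -0.2, 0.5]
opening: -0.002
grasp_force: 0.0
time_s: 9.82
tool_pos: [0.4609, -0.007, 0.0612]
orientation: [-3.076, -0.632, 0.011]
ft_force: [-14.8, -6.4, 3.8]
opening: -0.001
grasp_force: 1.1
txyz [ 0.29  0.07 -0.08] rxyz [-0.007  0.003 -1.57 ] t 9.8167 F [-14.8  -6.4   3.8]
own [-0.0999  0.0007] z 0.0612
```

Firm (16 N). Last is the right flap, with the tool turned back.

```bash
python3 -m creep '[{"tx":-1.5,"ty":0,"tz":0,"rx":0,"ry":0,"rz":0},{"tx":-3.5,"ty":0,"tz":0,"rx":0,"ry":0,"rz":0},{"tx":-3.5,"ty":0,"tz":-4,"rx":0,"ry":0,"rz":0},{"tx":-3.5,"ty":0,"tz":-8,"rx":0,"ry":0,"rz":0},{"tx":-3.5,"ty":0,"tz":-12,"rx":0,"ry":0,"rz":0},{"tx":-3.5,"ty":4,"tz":-12,"rx":0,"ry":0,"rz":-0.12},{"tx":-2,"ty":7.5,"tz":-12,"rx":0,"ry":0,"rz":-0.24},{"tx":1,"ty":10,"tz":-12,"rx":0,"ry":0,"rz":-0.36},{"tx":4.8,"ty":11,"tz":-12,"rx":0,"ry":0,"rz":-0.48},{"tx":8.6,"ty":11,"tz":-12,"rx":0,"ry":0,"rz":-0.6}]'
python3 -m creep '[{"tx":0,"ty":0,"tz":0,"rx":0,"ry":0,"rz":-0.97},{"tx":0,"ty":0,"tz":0,"rx":0,"ry":0,"rz":-0.97},{"tx":0,"ty":0,"tz":0,"rx":0,"ry":0,"rz":-0.97},{"tx":0,"ty":0,"tz":0,"rx":0,"ry":0,"rz":-0.97},{"tx":0,"ty":0,"tz":0,"rx":0,"ry":0,"rz":-0.97},{"tx":0,"ty":0,"tz":0,"rx":0,"ry":0,"rz":-0.97},{"tx":0,"ty":0,"tz":0,"rx":0,"ry":0,"rz":-0.97},{"tx":0,"ty":0,"tz":0,"rx":0,"ry":0,"rz":-0.97},{"tx":0,"ty":0,"tz":0,"rx":0,"ry":0,"rz":-0.97},{"tx":0,"ty":0,"tz":0,"rx":0,"ry":0,"rz":-0.97}]'
python3 -c "
from h import *
go([0,-.108],.062)"
```

```text
time_s: 10.65
tool_pos: [0.5906, -0.0761, 0.1834]
orientation: [2.762, 1.491, 0.005]
ft_force: [0.5, -1.1, 1.8]
opening: -0.001
grasp_force: 0.0
time_s: 11.48
tool_pos: [0.5882, -0.073, 0.1826]
orientation: [1.756, 2.603, 0.002]
ft_force: [0.4, -0.3, -1.1]
opening: -0.003
grasp_force: 0.0
txyz [ 0.24  0.87 12.06] rxyz [ 0.002  0.    -0.021] t 11.4833 F [ 0.4 -0.3 -1.1]
own [-0.0089 -0.1101] z 0.1826
```

```bash
python3 -m creep '[{"tx":0.2,"ty":0.9,"tz":3,"rx":0,"ry":0,"rz":-0.02},{"tx":0.2,"ty":0.9,"tz":6,"rx":0,"ry":0,"rz":-0.02},{"tx":0.2,"ty":0.9,"tz":7,"rx":0,"ry":0,"rz":-0.02},{"tx":0.2,"ty":0.9,"tz":8,"rx":0,"ry":0,"rz":-0.02},{"tx":0.2,"ty":0.9,"tz":9,"rx":0,"ry":0,"rz":-0.02},{"tx":0.2,"ty":0.9,"tz":10,"rx":0,"ry":0,"rz":-0.02},{"tx":0.2,"ty":0.9,"tz":11,"rx":0,"ry":0,"rz":-0.02},{"tx":0.2,"ty":0.9,"tz":12,"rx":0,"ry":0,"rz":-0.02},{"tx":0.2,"ty":0.9,"tz":12,"rx":0,"ry":0,"rz":-0.02}]'
python3 -m creep '[{"tx":0.5,"ty":0,"tz":0,"rx":0,"ry":0,"rz":0},{"tx":1.0,"ty":0,"tz":0,"rx":0,"ry":0,"rz":0},{"tx":1.5,"ty":0,"tz":0,"rx":0,"ry":0,"rz":0},{"tx":2.0,"ty":0,"tz":0,"rx":0,"ry":0,"rz":0},{"tx":2.4,"ty":0,"tz":0,"rx":0,"ry":0,"rz":0},{"tx":2.7,"ty":0,"tz":0,"rx":0,"ry":0,"rz":0},{"tx":2.9,"ty":0,"tz":0,"rx":0,"ry":0,"rz":0},{"tx":3.0,"ty":0,"tz":0,"rx":0,"ry":0,"rz":0}]'
python3 -c "
from h import *
go([0,-.077],.062)"
```

```text
time_s: 12.23
tool_pos: [0.5945, -0.0684, 0.0604]
orientation: [-1.727, -2.624, 0.002]
ft_force: [0.4, -1.3, -1.7]
opening: 0.003
grasp_force: 0.7
time_s: 12.9
tool_pos: [0.5833, -0.0406, 0.0624]
orientation: [1.726, 2.624, 0.0]
ft_force: [1.7, -4.8, -1.1]
opening: 0.001
grasp_force: 0.4
txyz [0.14 0.06 0.04] rxyz [0.001 0.001 0.002] t 12.9 F [ 1.7 -4.8 -1.1]
own [-0.0006 -0.0784] z 0.0624
```

```bash
python3 -m creep '[{"tx":0.15,"ty":0,"tz":0,"rx":0,"ry":0,"rz":0},{"tx":0.3,"ty":0,"tz":0,"rx":0,"ry":0,"rz":0},{"tx":0.4,"ty":0,"tz":0,"rx":0,"ry":0,"rz":0},{"tx":0.5,"ty":0,"tz":0,"rx":0,"ry":0,"rz":0},{"tx":0.5,"ty":0,"tz":0,"rx":0,"ry":0,"rz":0}]'
python3 -c "
from h import *
go([0,-.077],.062)"
```

```text
time_s: 13.32
tool_pos: [0.583, -0.0397, 0.0634]
orientation: [1.727, 2.617, -0.001]
ft_force: [4.6, -13.1, 2.6]
opening: -0.001
grasp_force: 0.7
txyz [0.04 0.05 0.14] rxyz [ 0.003  0.005 -0.001] t 13.3167 F [  4.6 -13.1   2.6]
own [-0.0005 -0.0774] z 0.0634
```

```bash
python3 -m creep '[{"tx":-1.5,"ty":0,"tz":0,"rx":0,"ry":0,"rz":0},{"tx":-3.5,"ty":0,"tz":0,"rx":0,"ry":0,"rz":0},{"tx":-3.5,"ty":0,"tz":-4,"rx":0,"ry":0,"rz":0},{"tx":-3.5,"ty":0,"tz":-8,"rx":0,"ry":0,"rz":0},{"tx":-3.5,"ty":0,"tz":-12,"rx":0,"ry":0,"rz":0},{"tx":-3.5,"ty":0,"tz":-16,"rx":0,"ry":0,"rz":0},{"tx":-5,"ty":-3,"tz":-18,"rx":0,"ry":0,"rz":0},{"tx":-8,"ty":-5,"tz":-18,"rx":0,"ry":0,"rz":0},{"tx":-11,"ty":-7,"tz":-18,"rx":0,"ry":0,"rz":0},{"tx":-14,"ty":-9,"tz":-18,"rx":0,"ry":0,"rz":0}]'
python3 -m creep '[{"tx":-4,"ty":-1,"tz":0,"rx":0,"ry":0,"rz":0},{"tx":-8,"ty":-2,"tz":0,"rx":0,"ry":0,"rz":0},{"tx":-12,"ty":-3,"tz":0,"rx":0,"ry":0,"rz":0},{"tx":-16,"ty":-4,"tz":0,"rx":0,"ry":0,"rz":0},{"tx":-16,"ty":-4,"tz":0,"rx":0,"ry":0,"rz":0},{"tx":-16,"ty":-4,"tz":0,"rx":0,"ry":0,"rz":0}]'
python3 - <<'E'
from h import *
A=imaging.capture("top")[130:310,130:460,::-1];B=imaging.capture("scene")[140:300,130:430,::-1]
A=cv2.resize(A,(660,360));B=cv2.resize(B,(660,352))
cv2.imwrite("pics/fin_t.png",A);cv2.imwrite("pics/fin_s.png",B)
E
```

```text
time_s: 14.15
tool_pos: [0.5536, -0.2002, 0.243]
orientation: [1.724, 2.626, 0.003]
ft_force: [0.5, -0.1, -0.1]
opening: 0.001
grasp_force: 0.0
time_s: 14.65
tool_pos: [0.5793, -0.3654, 0.2415]
orientation: [-1.732, -2.62, 0.002]
ft_force: [0.3, 0.5, 0.3]
opening: 0.001
grasp_force: 0.0
```

View pics/fin_t.png

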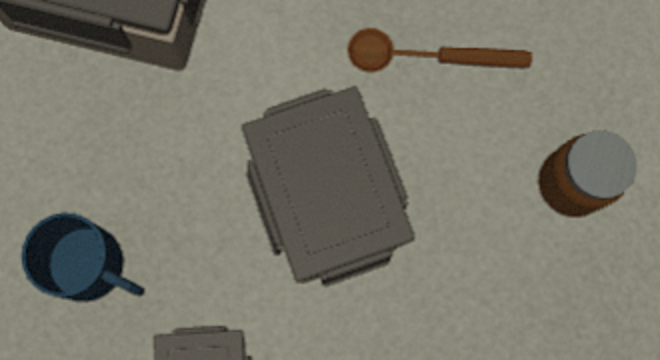

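View pics/fin_s.png

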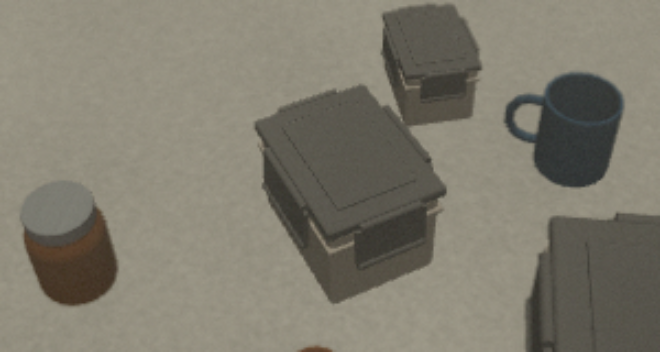

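Run:
```python
from h import *
a=imaging.get_calibration("top");c,q=np.cos(YAW),np.sin(YAW);M=np.array([[c,q],[-q,c]])
for n,p in(("left",(262,212)),("left",(277,253)),("front",(356,272)),("right",(394,160)),("back",(297,96))):
    X=onz(a,[[130+p[0]/2,130+p[1]/2]],.062 if n in("left","front") else .108)[0];print(n,(M@(X[:2]-C)).round(4))
```

```text
left [-0.0005  0.0663]
left [-0.0434  0.0657]
front [-0.0865 -0.0003]
right [-0.0028 -0.0665]
back [ 0.0867 -0.0014]
```

The outer faces measure 66 mm (left, right) and 87 mm (front, back) from the centre, as expected for flaps hanging straight down. The container, mug, jar and spoon are where they were.

```bash
python3 -c "
from bench import r
print(r.sign_off())"
```

```text
the job is handed in; nothing more can be done
None
```

I folded all four flaps down against the container's sides and handed the job in at about 15 s. The final pictures show the container, mug, jar and spoon where they were; the hand-in returned no verdict.

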